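# Seat the vial tray on the autosampler's sliding carriage

## Robot

A 6-joint arm with a two-finger parallel gripper is mounted at the origin on the work surface. World frame = base frame: x ahead of the robot, y to its left, z up, the work surface at z = 0. Lengths are in m, angles in rad, forces in N, time in s.
With the tool pointing down it reaches from about 0.4 to 0.925 m from the base axis. Payload 12.5 kg.
Tool frame: the origin (TCP) lies midway between the tips of the shut fingers; the grasp point (between the pads) lies 19 mm behind it (ctrl.grasp_offset is the distance from the TCP to the grasp point, in m); x points along the fingers, z is the direction in which the jaws open and shut, and the axes are right-handed (so a half turn about x gives the same grasp; the last joint's range is limited). The gripper opens to 95 mm and grips with 3 to 60 N. Pads are 20 mm wide; open, the fingers measure 119 mm over their backs; the gripper's body (75 mm by 180 mm) begins 59 mm behind the grasp point.
Start: joints at [1.217, 0.491, 1.559, -0, 1.092, -0.106], TCP at [0.153, 0.606, 0.215] pointing down, gripper open.
Joint ranges: [-3.1, 3.1], [-0.84, 2.19], [0.05, 2.79], [-1.13, 4.28], [0.06, 2.93], [-2.69, 2.69]. Speed limits (rad/s): [2.22, 2.22, 2.79, 3.14, 3.14, 3.14].

## Interface

Orientations are given as a unit quaternion [x, y, z, w].
In Python, from workcell import ctrl gives the robot as it stands. The module is installed in compiled form; this text tells all that it offers.
- The arm moves only by the tool play_rows, never from a script. Its argument "steps" is a list of rows, each a list of 2 entries, a list of its own where there are three numbers: the shift along the tool's x, y, z in m, then the turn, a rotation vector about the tool's x, y, z in degrees. In form: [[[tx, ty, tz], [rx, ry, rz]], ...]. A call has 1 to 12 rows; each row shifts and turns the pose as measured when the row begins, along the tool's axes as they then stand; what a row does not reach is not made up. A row lasts 1/12 s, in which the tool goes at most 41.7 mm and 7.16 degrees, less where a joint would pass 70% of its speed; a pose out of reach is approached as far as the arm can. A call is refused whole if a number of a shift passes 0.0417 or a number of a turn 7.16, either way. A call with a gripper value outside its range is refused whole. "gripper" is the closure, from 0 (fully open) to 1 (shut), set as the call begins (left out, the last holds). The fingers move at their own pace and stop on an object; "squeeze" is the grip in N (left out, the last holds). Time passes only in rows, so rows that do not move let the fingers close. It gives the time, the measured TCP pose, the force and the opening at its end, in the units of the state.
- ctrl.get_obs(): the state, without advancing time (a new reading comes with each control period).
- ctrl.grab_frame(name): name is "scene" or "top"; returns (picture, depth): 384x512x3 uint8, blue, green, red; 384x512 float32, m along the optical axis (not along the pixel's ray), 0 where there is no reading.
- ctrl.camera_info(name): a dict with "mtx" (3x3 intrinsics, pixels), "k1" (the pictures are not rectified: a ray, as slopes to the right and down, at radius r is drawn at 1 + k1 r^2 times it, then the intrinsics apply), "T" (4x4, takes a point from camera to world coordinates). Camera axes: x right, y down, z forward; pixel columns grow to the right and rows downward; lengths in m; the calibration is good to about 2 mm. A picture is of the moment at which its call begins. camera_info takes no time and is no camera call.
- ctrl.sign_off(): hands the job in, once; it reports no verdict.
The state is a dict: "time_s": time; "qpos": joint angles; "dq": joint speeds; "joint_efforts": joint torques, N m; "eef_pos": TCP position; "orientation": TCP orientation; "force": force on the tool from outside, world axes, zero at the start; "torque": the same for the moment, N m; "grip_width": opening from 0.0 (shut) to 1.0 (fully open).
Only numpy, scipy, OpenCV 4.12 (cv2) and the standard library are available. Lean on these libraries where they do the work, as an engineer would, in place of code of your own. Each camera call takes 0.05 s, during which the arm holds its last target. There are 200 camera calls.

## Task

Take the vial tray by its bar handle and seat it on the two alignment pegs of the carriage on the metal dock, either way round, until it is flat and fully home on the carriage; keep hold of it until it is fully down, then let go. The carriage was left somewhere along its slide, so feel for the pegs instead of forcing the tray down, keep the tray upright so that no vial falls out, and leave the other things on the bench where they are.

Things in the scene. Friction and masses are not known exactly. Their poses are not given: they have to be found in the camera images.
- tray: loose black vial tray, 86 x 130 mm (x by y), 34 mm thick, 0.3 to 0.6 kg, the same either way round, with small white-capped vials standing in its top (caps up to 47 mm above the underside); origin at the centre of its underside, z up, y along its length. A bar handle spans it lengthwise, on a post at each end (y = -55 and +55 mm)
- tray_grip (a point): middle of the tray's steel bar handle, 90 mm above the tray's underside; the bar runs along the tray's y, is 14 mm wide (x), 120 mm long and 16 mm high (82 to 98 mm above the underside)
- tray_socket (a point): mouth of one of two equal square sockets in the tray's underside, 14.5 x 14.5 mm, 19 mm deep, at x = 0, y = +45 mm from the tray's origin; the other is at y = -45 mm
- dock: fixed low aluminium linear stage, 150 x 210 mm (x by y), on the table; origin at the centre of its underside, z up, y along its slide. On its rails rides a grey carriage plate, 110 x 130 mm, centred at x = 0, parallel to the dock, sliding along y with about 2 N of friction between stops at -26 and +26 mm
- dock_deck (a point): fixed point of the dock, 32 mm above its origin, at the height of the carriage's flat top, where the underside of a seated tray lies. The carriage's centre stands anywhere from -26 to +26 mm from this point along the dock's y: its position is in NO reading, and must be felt for or seen
- dock_pegtop (a point): fixed point of the dock, 48 mm above its origin, at the height of the peg tops, where a tray that misses the pegs comes to rest. Two round steel pegs, 12 mm diameter, stand on the carriage at x = 0, y = -45 and +45 mm from its centre; their last 5 mm taper to 9 mm diameter, which catches sockets up to 2.5 mm off and draws the carriage into line
- vial_near: small amber bottle, 28 mm diameter, 55 mm tall, in the middle of the bench; a bystander to leave alone; origin at the centre of its underside
- vial_far: small glass jar, 34 mm diameter, 60 mm tall, in the middle of the bench, farther out; a bystander to leave alone; origin at the centre of its underside
- solvent: glass bottle with a blue cap, 70 mm diameter, 150 mm tall; a bystander to leave alone; origin at the centre of its underside
- beaker: empty glass beaker, 68 mm diameter, 85 mm tall; a bystander to leave alone; origin at the centre of its underside
- vial_box: open cardboard box with compartments, 90 x 130 x 35 mm; a bystander to leave alone; origin at the centre of its underside
- tip_box: clear plastic box, 85 x 120 x 60 mm; a bystander to leave alone; origin at the centre of its underside
- carton: small yellow carton, 70 x 100 x 45 mm; a bystander to leave alone; origin at the centre of its underside
Things that resemble listed ones, but are neither listed nor needed, are in the scene too. Leave any yellow look-alike of the tray alone.

How it is judged:
On the way:
1. the tray is fully down on the carriage, over both pegs, while still held in the gripper (z of tray in the frame of dock between 0.028 and 0.0345 m and x of tray in the frame of dock between -0.006 and 0.006 m and y of tray in the frame of dock between -0.032 and 0.032 m and angle between the y axis of tray and the y axis of dock, either way round below 0.08 rad and angle between tray's own z axis and vertical below 0.035 rad and contact force between the fingers and tray above 1 N), for 0.1 s.
At the end, for the whole second after the job is handed in: The tray sits over both pegs with its underside on the carriage (28 to 34.5 mm above the dock's origin; seated is 32), within 6 mm across and 32 mm along the dock of its origin, its length parallel to the dock's slide within 0.08 rad either way round, tilted less than 0.035 rad, at rest (z of tray in the frame of dock between 0.028 and 0.0345 m and x of tray in the frame of dock between -0.006 and 0.006 m and y of tray in the frame of dock between -0.032 and 0.032 m and angle between the y axis of tray and the y axis of dock, either way round below 0.08 rad and angle between tray's own z axis and vertical below 0.035 rad and linear speed of tray below 0.01 m/s); the robot touches nothing.
It fails at once if the tray is tipped by more than 0.4 rad (angle between tray's own z axis and vertical above 0.4 rad).
It fails at once if the tray is forced onto the dock or its carriage with more than 90 N (contact force between tray and dock above 90 N).
It fails at once if a bystander is moved by more than 30 mm (distance of any of vial_near, vial_far, solvent, beaker, vial_box, tip_box, carton from where it was at the start of the episode above 0.03 m).
It also fails if it takes over 61 s, if anything falls off the work surface, if the arm or the gripper's body presses on something with over 40 N, if the wrist force passes 120 N, or if a joint passes its speed limit or range.

## Working session

There is one attempt and no reset: what is moved stays moved. The work goes in short steps, Python scripts to look and compute and a tool call to move; the robot and the scene stay as the last step left them, time stands still between calls to the robot, and variables do not carry over. Pictures are saved under pics/ and viewed, about 8 in all and at most 12, crops included, and the job is handed in when it is done.

Besides the shell and the picture viewer there is one more tool, called after "Call:" as a command line: name --argument value ..., lists and objects as JSON in quotes. play_rows: Moves the arm, as the interface text tells. Its arguments: {"type":"object","properties":{"steps":{"type":"array"},"gripper":{"type":"number"},"squeeze":{"type":"number"}},"required":["steps"]}

```bash
mkdir -p pics; cat > h.py <<'E'
import numpy as np, cv2
from workcell import ctrl
def grab(n,tag):
    im,d=ctrl.grab_frame(n); cv2.imwrite(f'pics/{tag}.png',im); np.save(f'pics/{tag}.npy',d); return im,d
def world(n,d,u,v,z=None):
    c=ctrl.camera_info(n); K=np.array(c['mtx']);T=np.array(c['T']);k=c['k1']
    a=np.array([(u-K[0,2])/K[0,0],(v-K[1,2])/K[1,1]]);s=a.copy()
    for _ in range(20): s=a/(1+k*(s@s))
    ray=np.array([s[0],s[1],1.])
    if z is None:
        dd=d[int(round(v)),int(round(u))]
    else:
        r=T[:3,:3]@ray; dd=(z-T[2,3])/r[2]
    return T[:3,:3]@(ray*dd)+T[:3,3]
def cloud(n,d):
    c=ctrl.camera_info(n); K=np.array(c['mtx']);T=np.array(c['T']);k=c['k1']
    v,u=np.mgrid[:384,:512]; a=np.stack([(u-K[0,2])/K[0,0],(v-K[1,2])/K[1,1]],-1);s=a.copy()
    for _ in range(20): s=a/(1+k*(s**2).sum(-1,keepdims=True))
    P=np.concatenate([s,np.ones_like(s[...,:1])],-1)*d[...,None]
    return P@T[:3,:3].T+T[:3,3]
E
python3 - <<'E'
from h import *
a,_=grab('scene','s0');b,_=grab('top','t0')
cv2.imwrite('pics/v0.png',cv2.resize(b,(768,576),interpolation=cv2.INTER_CUBIC))
cv2.imwrite('pics/v1.png',cv2.resize(a,(768,576),interpolation=cv2.INTER_CUBIC))
print(ctrl.get_obs())
for n in('top','scene'):print(ctrl.camera_info(n))
E
```

```text
{'time_s': 0.1, 'qpos': array([ 1.21741543e+00,  4.91427152e-01,  1.55936897e+00, -2.82168969e-05,
        1.09166711e+00, -1.05594261e-01]), 'dq': array([ 0.00148456, -0.00122045, -0.00180416,  0.00080914,  0.00150202,
       -0.00106806]), 'joint_efforts': array([ 2.53148864e-03, -6.13621259e+01, -2.58603466e+01,  6.94235321e-02,
        4.70503885e-02, -9.02346119e-05]), 'eef_pos': array([0.15319892, 0.60572885, 0.21417172]), 'orientation': array([-0.43455275,  0.55820972,  0.43421286,  0.55769617]), 'force': array([ 0.30626577, -0.38532862, -0.10886995]), 'torque': array([-0.03748412, -0.03746666,  0.02663732]), 'grip_width': 1.0016665076928815}
{'mtx': array([[384.36146171,   0.        , 259.74711926],
       [  0.        , 384.36146171, 186.37678957],
       [  0.        ,   0.        ,   1.        ]]), 'k1': -0.08617195220947123, 'T': array([[ 0.0249942 , -0.99014858,  0.13777185,  0.3646456 ],
       [-0.99952101, -0.02223572,  0.02152515, -0.04774098],
       [-0.01824964, -0.13824386, -0.99023007,  1.3258376 ],
       [ 0.        ,  0.        ,  0.        ,  1.        ]])}
{'mtx': array([[412.62419895,   0.        , 252.94883479],
       [  0.        , 412.62419895, 189.05571469],
       [  0.        ,   0.        ,   1.        ]]), 'k1': 0.03369118428000507, 'T': array([[ 0.80849637,  0.32181872, -0.49271323,  1.1175013 ],
       [ 0.58843339, -0.45477733,  0.66852354, -0.80713424],
       [-0.00893142, -0.83042777, -0.5570547 ,  0.73686062],
       [ 0.        ,  0.        ,  0.        ,  1.        ]])}
```

View pics/v0.png

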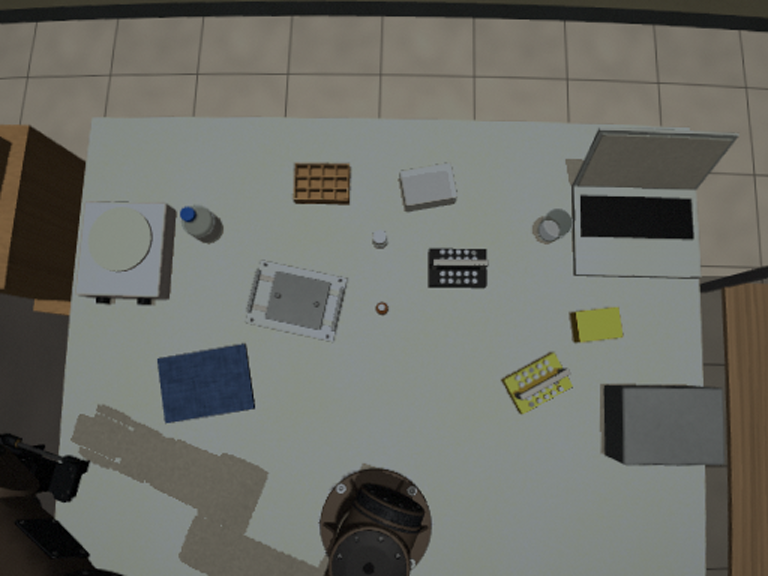

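View pics/v1.png

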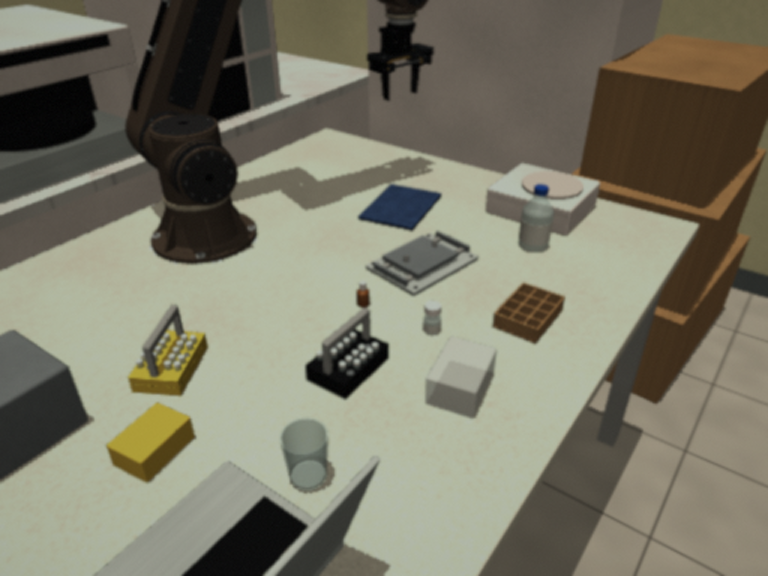

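The black tray is at top-view pixel (458,265)/1.5 and the yellow look-alike at (538,382)/1.5. The black one fits the description. I'll confirm in an enlarged crop, with the dock beside it.

```bash
python3 - <<'E'
from h import *
b=cv2.imread('pics/t0.png');d=np.load('pics/t0.npy')
f=lambda x0,y0,w,h,s:cv2.resize(b[y0:y0+h,x0:x0+w],None,fx=s,fy=s,interpolation=cv2.INTER_CUBIC)
cv2.imwrite('pics/c0.png',np.hstack([f(160,168,76,66,5),f(278,158,76,66,5)]))
P=cloud('top',d)
def rect(m,name):
    q=P[m]; r=cv2.minAreaRect((q[:,:2]*1000).astype(np.float32)); print(name,len(q),r,q[:,2].mean(), q.mean(0))
R=np.zeros((384,512),bool);R[158:200,280:330]=1
z=P[...,2]
rect(R&(z>.075),'bar');rect(R&(z>.02)&(z<.06),'tray');rect(R&(z>.015),'all')
R[:]=0;R[170:230,160:236]=1
rect(R&(z>.008),'dock')
rect(R&(z>.027)&(z<.06),'carr')
rect(R&(z>.039),'pegs')
print(np.histogram(z[R],bins=np.arange(-.01,.07,.005)))
E
```

```text
bar 196 ((502.2011413574219, -106.28959655761719), (93.29810333251953, 284.0658264160156), 48.7614860534668) 0.15151543715982227 [ 0.5667857  -0.16573436  0.15151544]
tray 764 ((577.364013671875, -172.62582397460938), (84.62079620361328, 129.6284637451172), 1.279553771018982) 0.034886957784113014 [ 0.57400941 -0.17042369  0.03488696]
all 979 ((489.6466064453125, -152.17845153808594), (145.44247436523438, 291.5068054199219), 76.63761138916016) 0.0581262420544351 [ 0.57199048 -0.16989136  0.05812624]
dock 2418 ((480.1596374511719, 126.53550720214844), (388.902587890625, 153.6812744140625), 78.0250244140625) 0.033367687334812254 [0.49227133 0.19222395 0.03336769]
carr 1114 ((495.5102233886719, 195.92898559570312), (205.59764099121094, 110.08250427246094), 78.75794219970703) 0.030847187423113473 [0.49322076 0.18873948 0.03084719]
pegs 25 ((445.6053771972656, 86.88518524169922), (312.5639953613281, 31.914159774780273), 64.8086166381836) 1.121236691902264 [ 0.38510437 -0.01011323  1.12123669]
(array([ 200, 1176,  555,  489,  632,  123,   89,  609,  619,   42,    1,
          2,    1,    0,    0]), array([-0.01 , -0.005,  0.   ,  0.005,  0.01 ,  0.015,  0.02 ,  0.025,
        0.03 ,  0.035,  0.04 ,  0.045,  0.05 ,  0.055,  0.06 ,  0.065]))
```

View pics/c0.png

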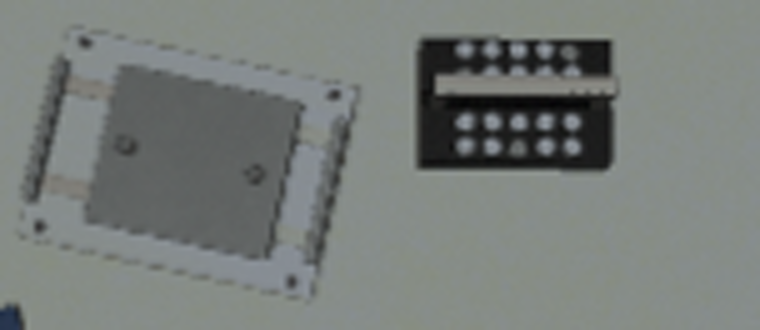

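```bash
python3 - <<'E'
from h import *
from scipy.spatial.transform import Rotation as Ro
d=np.load('pics/t0.npy');P=cloud('top',d);z=P[...,2]
def rect(m,name):
    m=cv2.morphologyEx(m.astype(np.uint8),cv2.MORPH_OPEN,np.ones((2,2)));n,l,s,_=cv2.connectedComponentsWithStats(m)
    q=P[l==1+s[1:,4].argmax()]; r=cv2.minAreaRect((q[:,:2]*1000).astype(np.float32))
    xy=q[:,:2]-q[:,:2].mean(0);w,v=np.linalg.eigh(xy.T@xy);print(name,len(q),np.round(np.r_[r[0],r[1],r[2]],1),'z',np.median(q[:,2]),'pca deg',np.degrees(np.arctan2(v[1,1],v[0,1])))
R=np.zeros((384,512),bool);R[158:200,280:330]=1
rect(R&(z>.085)&(z<.11),'bar');rect(R&(z>.02)&(z<.06),'tray')
R[:]=0;R[165:235,158:238]=1
rect(R&(z>.006)&(z<.06),'dock');rect(R&(z>.026)&(z<.06),'carr')
f=lambda u,v:(160+(u+.5)/5-.5,168+(v+.5)/5-.5)
a=world('top',d,*f(126,144),.048);b=world('top',d,*f(255,174),.048)
print('pegs',a,b,(a+b)/2,np.linalg.norm(a-b),np.degrees(np.arctan2(*(a-b)[[1,0]])))
# carriage corners and dock corners in crop
for nm,c,zz in(('carr',[(120,66),(304,102),(271,260),(85,223)],.032),('dock',[(70,27),(360,87),(311,300),(20,235)],.012)):
    w=np.array([world('top',d,*f(*p),zz) for p in c]);print(nm,np.round(w,4).tolist(),w.mean(0),np.linalg.norm(np.diff(w,axis=0),axis=1), np.degrees(np.arctan2(*(w[0]-w[1])[[1,0]])))
g=lambda u,v:(278+(u-380+.5)/5-.5,158+(v+.5)/5-.5)
for p in((435,86),(617,86)):print('barend',world('top',d,*g(*p),.098))
print(Ro.from_quat(ctrl.get_obs()['orientation']).as_matrix().round(3))
E
```

```text
bar 185 [ 508.8 -116.7   91.3  306.3   47.8] z 0.09430875142973316 pca deg 100.16441995330867
tray 764 [ 490.6 -157.1  149.8  298.1   75.7] z 0.033145374311955744 pca deg 100.0819884051182
dock 2533 [476.5 116.2 366.1 153.3  78.4] z 0.02467171853132588 pca deg 77.70365620930701
carr 1116 [465.7  93.3 325.9 118.8  74.4] z 0.030134522283875476 pca deg 74.54525684680777
pegs [0.50268334 0.23162434 0.048     ] [0.48453674 0.14335959 0.048     ] [0.49361004 0.18749197 0.048     ] 0.09011084992807439 78.38228138040826
carr [[0.5581, 0.2421, 0.032], [0.5361, 0.1143, 0.032], [0.4281, 0.1325, 0.032], [0.4498, 0.2605, 0.032]] [0.49301155 0.18734958 0.032     ] [0.12967863 0.10950898 0.12986343] 80.21565976899493
dock [[0.5879, 0.2834, 0.012], [0.5501, 0.0783, 0.012], [0.4025, 0.1068, 0.012], [0.4416, 0.3103, 0.012]] [0.4955259  0.19470837 0.012     ] [0.20855519 0.1502791  0.20726408] 79.54217392341504
barend [ 0.57539852 -0.11349302  0.098     ]
barend [ 0.57805564 -0.23136482  0.098     ]
[[-0.    -0.969  0.245]
 [-0.001  0.245  0.969]
 [-1.     0.    -0.001]]
```

Call:
play_rows --steps '[[[0, -0.04, 0], [3.7, 0, 0]], [[0, -0.04, 0], [3.7, 0, 0]], [[0, -0.04, 0], [3.7, 0, 0]], [[0, -0.04, 0], [3.7, 0, 0]], [[0, -0.04, 0], [3.7, 0, 0]], [[0, -0.04, 0], [3.7, 0, 0]], [[0, -0.04, 0], [3.7, 0, 0]], [[0, -0.04, 0], [3.7, 0, 0]], [[0, -0.04, 0], [3.7, 0, 0]], [[0, -0.04, 0], [3.7, 0, 0]], [[0, -0.04, 0], [3.7, 0, 0]], [[0, -0.04, 0], [3.7, 0, 0]]]' --gripper 0

```text
time_s: 1.1
eef_pos: [0.5447, 0.3308, 0.2088]
orientation: [-0.185, 0.685, 0.183, 0.68]
force: [1.3, -0.1, 0.5]
grip_width: 1.001
```

```bash
cat >> h.py <<'E'
from scipy.spatial.transform import Rotation as Ro
def delta(x,y,z,yaw):
    "tool-frame shift (mm) and turn (deg) to TCP x,y,z with tool x down, tool z at yaw deg"
    o=ctrl.get_obs();R=Ro.from_quat(o['orientation']);c,s=np.cos(np.radians(yaw)),np.sin(np.radians(yaw))
    G=np.array([[0,-c*0+s*-1*-1*0,c],[0,0,s],[-1,0,0]],float);G[:,1]=np.cross(G[:,2],G[:,0])
    Z=R.as_matrix()[:,2]
    print('t',round(o['time_s'],2),'pos',o['eef_pos'].round(4),'yaw',round(np.degrees(np.arctan2(Z[1],Z[0])),2),'F',o['force'].round(1),'w',round(o['grip_width'],3))
    print(' shift mm',(R.as_matrix().T@(np.array([x,y,z])-o['eef_pos'])*1000).round(1),'turn',np.degrees((R.inv()*Ro.from_matrix(G)).as_rotvec()).round(2))
E
python3 - <<'E'
from h import *
delta(.5767,-.1724,.2,1.3)
d=np.load('pics/t0.npy');P=cloud('top',d);z=P[...,2]
def rect(m,name):
    o=cv2.morphologyEx(m.astype(np.uint8),cv2.MORPH_CLOSE,np.ones((3,3)));n,l,s,_=cv2.connectedComponentsWithStats(o)
    q=P[(l==1+s[1:,4].argmax())&m]; r=cv2.minAreaRect((q[:,:2]*1000).astype(np.float32)); print(name,len(q),np.round(np.r_[r[0],r[1],r[2]],1),np.median(q[:,2]))
R=np.zeros((384,512),bool);R[158:200,280:330]=1
rect(R&(z>.085)&(z<.11),'bar');rect(R&(z>.02)&(z<.06),'tray')
R[:]=0;R[165:235,158:238]=1
rect(R&(z>.006)&(z<.06),'dock');rect(R&(z>.026)&(z<.06),'carr')
E
```

```text
t 1.1 pos [0.5447 0.3308 0.2088] yaw 30.11 F [ 1.3 -0.1  0.5] w 1.001
 shift mm [  11.  -451.4 -224.6] turn [28.81 -0.41  0.17]
bar 186 [ 577.3 -172.2   14.3  120.7    0.9] 0.09562977888483248
tray 764 [ 577.4 -172.6   84.6  129.6    1.3] 0.03303486557416513
dock 2553 [497.4 195.9 209.5 156.4  80.2] 0.02492388814612778
carr 1137 [494.1 189.  127.9 110.1  78.8] 0.03051982992265878
```

Call:
play_rows --steps '[[[0, -0.039, -0.009], [2.4, 0, 0]], [[0, -0.039, -0.009], [2.4, 0, 0]], [[0, -0.039, -0.009], [2.4, 0, 0]], [[0, -0.039, -0.009], [2.4, 0, 0]], [[0, -0.039, -0.009], [2.4, 0, 0]], [[0, -0.039, -0.009], [2.4, 0, 0]], [[0, -0.039, -0.009], [2.4, 0, 0]], [[0, -0.039, -0.009], [2.4, 0, 0]], [[0, -0.039, -0.009], [2.4, 0, 0]], [[0, -0.039, -0.009], [2.4, 0, 0]], [[0, -0.039, -0.009], [2.4, 0, 0]], [[0, -0.039, -0.009], [2.4, 0, 0]]]'

```text
time_s: 2.1
eef_pos: [0.5718, -0.1623, 0.2062]
orientation: [0.0, 0.711, -0.004, 0.703]
force: [1.2, 0.2, -0.2]
grip_width: 1.001
```

```bash
python3 -c "
from h import *
print(ctrl.grasp_offset)
delta(.577,-.1724,.12,1.2)"
```

```text
0.0188
t 2.1 pos [ 0.5718 -0.1623  0.2062] yaw -0.32 F [ 1.2  0.2 -0.2] w 1.001
 shift mm [86.2 -9.7  6.2] turn [-1.51 -0.66  0.26]
```

Call:
play_rows --steps '[[[0.02, -0.005, 0.003], [-0.8, -0.3, 0.1]], [[0.02, -0.005, 0.003], [-0.8, -0.3, 0.1]], [[0.02, 0, 0], [0, 0, 0]], [[0.02, 0, 0], [0, 0, 0]], [[0, 0, 0], [0, 0, 0]]]'

```text
time_s: 2.52
eef_pos: [0.5755, -0.1835, 0.1233]
orientation: [-0.004, 0.707, 0.002, 0.707]
force: [-0.6, 0.8, 0.7]
grip_width: 0.999
```

```bash
python3 -c "
from h import *
delta(.577,-.1724,.073,1.2)"
```

```text
t 2.52 pos [ 0.5755 -0.1835  0.1233] yaw 0.55 F [-0.6  0.8  0.7] w 0.999
 shift mm [50.3 11.2  1.5] turn [-0.65  0.04  0.16]
```

Call:
play_rows --steps '[[[0, 0.011, 0.0015], [-0.65, 0, 0.1]], [[0.016, 0, 0], [0, 0, 0]], [[0.016, 0, 0], [0, 0, 0]], [[0.016, 0, 0], [0, 0, 0]], [[0, 0, 0], [0, 0, 0]], [[0, 0, 0], [0, 0, 0]]]'

```text
time_s: 3.02
eef_pos: [0.5795, -0.1684, 0.0791]
orientation: [-0.01, 0.705, 0.009, 0.709]
force: [0.5, -0.3, 0.9]
grip_width: 0.999
```

```bash
python3 -c "
from h import *
delta(.577,-.1724,.073,1.2)"
```

```text
t 3.02 pos [ 0.5795 -0.1684  0.0791] yaw 1.48 F [ 0.5 -0.3  0.9] w 0.999
 shift mm [ 6.1 -3.9 -2.6] turn [0.28 0.25 0.1 ]
```

Call:
play_rows --steps '[[[0.006, -0.004, -0.0025], [0.3, 0.2, 0.1]], [[0, 0, 0], [0, 0, 0]], [[0, 0, 0], [0, 0, 0]], [[0, 0, 0], [0, 0, 0]]]'

```text
time_s: 3.35
eef_pos: [0.5785, -0.1722, 0.0768]
orientation: [-0.008, 0.705, 0.007, 0.709]
force: [-0.0, -1.3, -0.2]
grip_width: 1.0
```

```bash
python3 -c "
from h import *
delta(.577,-.1724,.073,1.2)"
```

```text
t 3.35 pos [ 0.5785 -0.1722  0.0768] yaw 1.24 F [-0.  -1.3 -0.2] w 1.0
 shift mm [ 3.8 -0.1 -1.6] turn [0.04 0.28 0.09]
```

Call:
play_rows --steps '[[[0, 0, 0], [0, 0, 0]], [[0, 0, 0], [0, 0, 0]], [[0, 0, 0], [0, 0, 0]], [[0, 0, 0], [0, 0, 0]], [[0, 0, 0], [0, 0, 0]], [[0, 0, 0], [0, 0, 0]], [[0, 0, 0], [0, 0, 0]], [[0, 0, 0], [0, 0, 0]], [[0, 0, 0], [0, 0, 0]], [[0, 0, 0], [0, 0, 0]], [[0, 0, 0], [0, 0, 0]], [[0, 0, 0], [0, 0, 0]]]' --gripper 1 --squeeze 40

```text
time_s: 4.35
eef_pos: [0.5789, -0.1726, 0.0781]
orientation: [-0.008, 0.705, 0.007, 0.709]
force: [0.6, 0.1, 0.3]
grip_width: 0.215
```

```bash
python3 -c "
from h import *
delta(.577,-.1724,.2,1.2)"
```

```text
t 4.35 pos [ 0.5789 -0.1726  0.0781] yaw 1.22 F [0.6 0.1 0.3] w 0.215
 shift mm [-1.219e+02 -1.000e-01 -1.100e+00] turn [0.02 0.37 0.13]
```

Call:
play_rows --steps '[[[0.005, 0, -0.001], [0, 0.3, 0]], [[0.002, 0, 0], [0, 0, 0]], [[0, 0, 0], [0, 0, 0]]]' --gripper 0.7

```text
time_s: 4.6
eef_pos: [0.5778, -0.1726, 0.0704]
orientation: [-0.008, 0.707, 0.007, 0.707]
force: [-0.2, 0.1, -0.1]
grip_width: 0.295
```

```bash
python3 -c "
from h import *
delta(.577,-.1724,.072,1.2)"
```

```text
t 4.6 pos [ 0.5778 -0.1726  0.0704] yaw 1.22 F [-0.2  0.1 -0.1] w 0.295
 shift mm [-1.6  0.2 -0.8] turn [0.02 0.04 0.13]
```

Call:
play_rows --steps '[[[0, 0, 0], [0, 0, 0]], [[0, 0, 0], [0, 0, 0]], [[0, 0, 0], [0, 0, 0]], [[0, 0, 0], [0, 0, 0]], [[0, 0, 0], [0, 0, 0]], [[0, 0, 0], [0, 0, 0]], [[0, 0, 0], [0, 0, 0]], [[0, 0, 0], [0, 0, 0]]]' --gripper 1 --squeeze 45

```text
time_s: 5.27
eef_pos: [0.5779, -0.1725, 0.0698]
orientation: [-0.008, 0.707, 0.007, 0.707]
force: [0.3, -0.4, -0.5]
grip_width: 0.143
```

```bash
python3 -c "
from h import *
delta(.577,-.1724,.17,1.2)"
```

```text
t 5.27 pos [ 0.5779 -0.1725  0.0698] yaw 1.22 F [ 0.3 -0.4 -0.5] w 0.143
 shift mm [-1.002e+02 -1.000e-01 -8.000e-01] turn [0.02 0.02 0.11]
```

Call:
play_rows --steps '[[[-0.005, 0, 0], [0, 0, 0]], [[-0.01, 0, 0], [0, 0, 0]], [[-0.015, 0, 0], [0, 0, 0]], [[-0.02, 0, 0], [0, 0, 0]], [[-0.02, 0, 0], [0, 0, 0]], [[-0.015, 0, 0], [0, 0, 0]], [[-0.008, 0, 0], [0, 0, 0]], [[0, 0, 0], [0, 0, 0]], [[0, 0, 0], [0, 0, 0]]]'

```text
time_s: 6.02
eef_pos: [0.5757, -0.1716, 0.1694]
orientation: [-0.008, 0.709, 0.008, 0.706]
force: [0.3, -0.1, -4.4]
grip_width: 0.143
```

```bash
python3 -c "
from h import *
delta(.4937,.188,.165,-10.8)"
```

```text
t 6.02 pos [ 0.5757 -0.1716  0.1694] yaw 1.22 F [ 0.3 -0.1 -4.4] w 0.143
 shift mm [  4.7 361.2 -74.4] turn [12.02 -0.25  0.03]
```

Call:
play_rows --steps '[[[0, 0.006, -0.002], [0.3, 0, 0]], [[0, 0.012, -0.004], [0.5, 0, 0]], [[0, 0.018, -0.006], [0.7, 0, 0]], [[0, 0.022, -0.007], [0.7, 0, 0]], [[0, 0.022, -0.007], [0.7, 0, 0]], [[0, 0.022, -0.007], [0.7, 0, 0]], [[0, 0.022, -0.007], [0.7, 0, 0]], [[0, 0.022, -0.007], [0.7, 0, 0]], [[0, 0.022, -0.007], [0.7, 0, 0]], [[0, 0.022, -0.007], [0.7, 0, 0]], [[0, 0.022, -0.007], [0.7, 0, 0]], [[0, 0.022, -0.007], [0.7, 0, 0]]]'

```text
time_s: 7.02
eef_pos: [0.4992, 0.0812, 0.1604]
orientation: [0.047, 0.714, -0.046, 0.697]
force: [0.1, -0.4, -4.1]
grip_width: 0.14
```

```bash
python3 -c "
from h import *
delta(.4937,.188,.165,-10.8)"
```

```text
t 7.02 pos [0.4992 0.0812 0.1604] yaw -7.54 F [ 0.1 -0.4 -4.1] w 0.14
 shift mm [ -4.1 105.2 -19.5] turn [ 3.26 -1.34 -0.  ]
```

Call:
play_rows --steps '[[[-0.002, 0.02, -0.003], [0.6, -0.2, 0]], [[-0.002, 0.02, -0.003], [0.6, -0.2, 0]], [[0, 0.018, -0.002], [0.6, -0.3, 0]], [[0, 0.015, -0.002], [0.6, -0.3, 0]], [[0, 0.01, -0.001], [0.4, -0.3, 0]], [[0, 0.005, -0.001], [0, 0, 0]], [[0, 0, 0], [0, 0, 0]], [[0, 0, 0], [0, 0, 0]]]'

```text
time_s: 7.68
eef_pos: [0.4892, 0.1826, 0.1592]
orientation: [0.063, 0.709, -0.064, 0.7]
force: [-0.0, -0.6, -3.7]
grip_width: 0.142
```

```bash
python3 -c "
from h import *
delta(.4937,.188,.165,-10.8)"
```

```text
t 7.68 pos [0.4892 0.1826 0.1592] yaw -10.28 F [-0.  -0.6 -3.7] w 0.142
 shift mm [-5.9  6.1  3.4] turn [ 0.52 -0.74  0.19]
```

Call:
play_rows --steps '[[[0, 0.006, 0.004], [0.5, -0.7, 0.2]], [[0, 0, 0], [0, 0, 0]], [[0, 0, 0], [0, 0, 0]], [[0.01, 0, 0], [0, 0, 0]], [[0.01, 0, 0], [0, 0, 0]], [[0, 0, 0], [0, 0, 0]], [[0, 0, 0], [0, 0, 0]]]'

```text
time_s: 8.27
eef_pos: [0.4943, 0.1858, 0.1362]
orientation: [0.068, 0.704, -0.068, 0.703]
force: [0.1, 0.0, -3.8]
grip_width: 0.145
```

```bash
python3 -c "
from h import *
delta(.4943,.188,.125,-10.8)
grab('scene','s1')
b=cv2.imread('pics/s1.png')[120:220,200:340]
cv2.imwrite('pics/c1.png',cv2.resize(b,None,fx=5.5,fy=5.5,interpolation=cv2.INTER_CUBIC))"
```

```text
t 8.27 pos [0.4943 0.1858 0.1362] yaw -11.01 F [ 0.1  0.  -3.8] w 0.145
 shift mm [11.2  2.2 -0.4] turn [-0.21 -0.06  0.03]
```

View pics/c1.png

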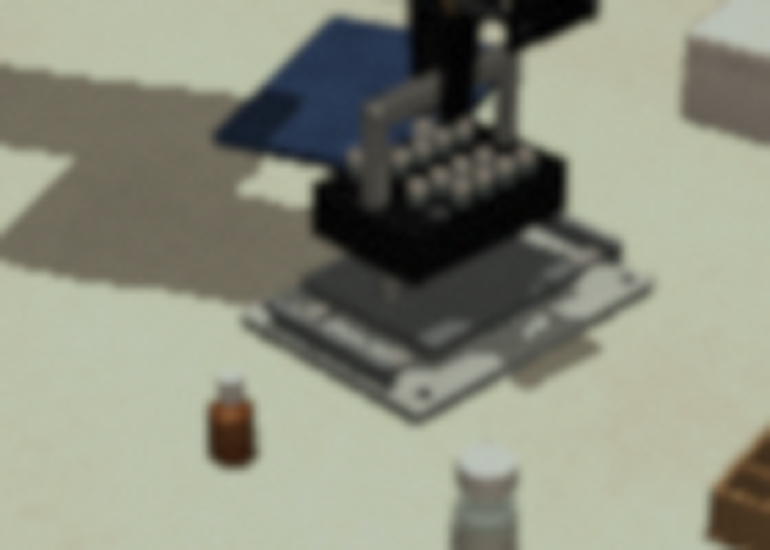

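The tray is held upright over the carriage, and the near peg shows at crop (390,290), just under the tray's edge. Next I'll lower it gently and feel for the pegs.

Call:
play_rows --steps '[[[0.002, 0.002, 0], [-0.2, 0, 0]], [[0.004, 0, 0], [0, 0, 0]], [[0.003, 0, 0], [0, 0, 0]], [[0.003, 0, 0], [0, 0, 0]], [[0, 0, 0], [0, 0, 0]], [[0, 0, 0], [0, 0, 0]]]'

```text
time_s: 8.82
eef_pos: [0.4948, 0.1879, 0.123]
orientation: [0.066, 0.704, -0.067, 0.704]
force: [-0.0, 1.1, -4.1]
grip_width: 0.143
```

```bash
python3 -c "
from h import *
delta(.4943,.188,.118,-10.8)"
```

```text
t 8.82 pos [0.4948 0.1879 0.123 ] yaw -10.79 F [-0.   1.1 -4.1] w 0.143
 shift mm [ 5.  -0.  -0.5] turn [ 0.01 -0.06  0.02]
```

Call:
play_rows --steps '[[[0.002, 0, 0], [0, 0, 0]], [[0.002, 0, 0], [0, 0, 0]], [[0.002, 0, 0], [0, 0, 0]], [[0.0015, 0, 0], [0, 0, 0]], [[0, 0, 0], [0, 0, 0]]]'

```text
time_s: 9.23
eef_pos: [0.495, 0.188, 0.115]
orientation: [0.066, 0.704, -0.067, 0.704]
force: [-0.9, -0.5, -4.5]
grip_width: 0.14
```

```bash
python3 -c "
from h import *
delta(.4943,.188,.113,-10.8)"
```

```text
t 9.23 pos [0.495 0.188 0.115] yaw -10.79 F [-0.9 -0.5 -4.5] w 0.14
 shift mm [ 2.  -0.1 -0.6] turn [ 0.01 -0.03  0.01]
```

Call:
play_rows --steps '[[[0.0015, 0, 0], [0, 0, 0]], [[0.0015, 0, 0], [0, 0, 0]], [[0.0015, 0, 0], [0, 0, 0]], [[0, 0, 0], [0, 0, 0]]]'

```text
time_s: 9.57
eef_pos: [0.4952, 0.1881, 0.1102]
orientation: [0.067, 0.704, -0.066, 0.704]
force: [-1.1, 0.7, -3.7]
grip_width: 0.146
```

```bash
python3 -c "
from h import *
delta(.4943,.188,.102,-10.8)"
```

```text
t 9.57 pos [0.4952 0.1881 0.1102] yaw -10.8 F [-1.1  0.7 -3.7] w 0.146
 shift mm [ 8.2 -0.3 -0.8] turn [ 0.    0.   -0.02]
```

Already 8 mm below the peg tops with no load: both pegs are in the sockets.

Call:
play_rows --steps '[[[0.0015, 0, 0], [0, 0, 0]], [[0.0015, 0, 0], [0, 0, 0]], [[0.0015, 0, 0], [0, 0, 0]], [[0.001, 0, 0], [0, 0, 0]], [[0, 0, 0], [0, 0, 0]]]'

```text
time_s: 9.98
eef_pos: [0.4953, 0.1882, 0.1041]
orientation: [0.067, 0.704, -0.066, 0.704]
force: [-1.0, 0.3, -4.3]
grip_width: 0.147
```

```bash
python3 -c "
from h import *
delta(.4943,.188,.102,-10.8)"
```

```text
t 9.98 pos [0.4953 0.1882 0.1041] yaw -10.8 F [-1.   0.3 -4.3] w 0.147
 shift mm [ 2.1 -0.4 -0.9] turn [ 0.    0.01 -0.02]
```

Call:
play_rows --steps '[[[0.001, 0, 0], [0, 0, 0]], [[0.001, 0, 0], [0, 0, 0]], [[0.0005, 0, 0], [0, 0, 0]]]'

```text
time_s: 10.23
eef_pos: [0.4957, 0.1883, 0.1017]
orientation: [0.067, 0.704, -0.066, 0.704]
force: [0.7, 1.1, 2.0]
grip_width: 0.14
```

Call:
play_rows --steps '[[[0.0005, 0, 0], [0, 0, 0]], [[0, 0, 0], [0, 0, 0]]]'

```text
time_s: 10.4
eef_pos: [0.4957, 0.1883, 0.1017]
orientation: [0.067, 0.703, -0.066, 0.704]
force: [-0.7, 0.8, -2.9]
grip_width: 0.142
```

Call:
play_rows --steps '[[[0.0015, 0, 0], [0, 0, 0]], [[0.0015, 0, 0], [0, 0, 0]], [[0.0015, 0, 0], [0, 0, 0]]]'

```text
time_s: 10.65
eef_pos: [0.4961, 0.1886, 0.1015]
orientation: [0.067, 0.702, -0.066, 0.706]
force: [-5.8, -0.4, 18.8]
grip_width: 0.145
```

```bash
python3 -c "
from h import *
delta(.4943,.188,.102,-10.8)
a,d=grab('scene','s2');P=cloud('scene',d)
cv2.imwrite('pics/c2.png',cv2.resize(a[120:220,200:340],None,fx=5.5,fy=5.5,interpolation=cv2.INTER_CUBIC))"
```

```text
t 10.65 pos [0.4961 0.1886 0.1015] yaw -10.8 F [-5.8 -0.4 18.8] w 0.145
 shift mm [-0.5 -1.  -1.7] turn [ 0.    0.25 -0.14]
```

View pics/c2.png

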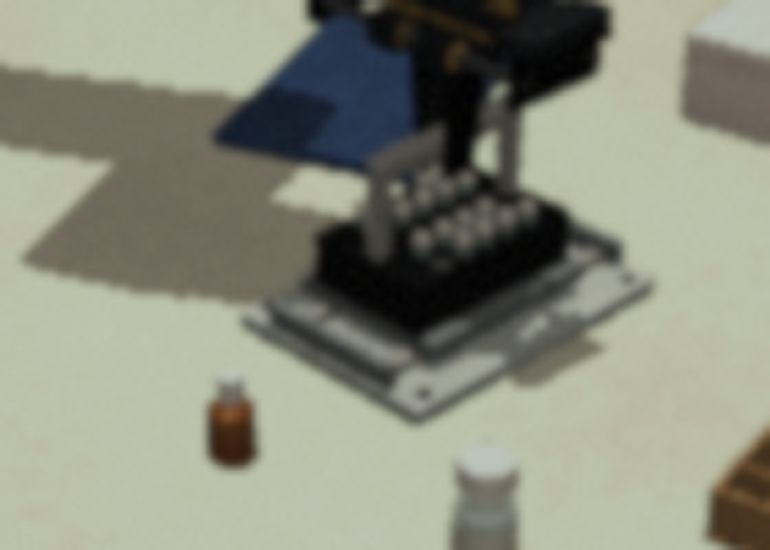

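The tray sits flat on the carriage. The TCP stopped at 0.1015 (underside about 32 mm) and the force rose to 19 N. I'll ease off and release.

Call:
play_rows --steps '[[[-0.0005, 0, 0], [0, 0.2, -0.1]], [[0, 0, 0], [0, 0, 0]], [[0, 0, 0], [0, 0, 0]]]'

```text
time_s: 10.95
eef_pos: [0.4959, 0.1886, 0.1025]
orientation: [0.067, 0.703, -0.066, 0.705]
force: [-0.1, 0.2, -4.1]
grip_width: 0.144
```

Call:
play_rows --steps '[[[0, 0, 0], [0, 0, 0]], [[0, 0, 0], [0, 0, 0]], [[0, 0, 0], [0, 0, 0]], [[0, 0, 0], [0, 0, 0]], [[0, 0, 0], [0, 0, 0]], [[0, 0, 0], [0, 0, 0]], [[0, 0, 0], [0, 0, 0]]]' --gripper 0.5

```text
time_s: 11.53
eef_pos: [0.4967, 0.1886, 0.1024]
orientation: [0.067, 0.703, -0.066, 0.705]
force: [1.0, -0.2, 0.2]
grip_width: 0.494
```

Call:
play_rows --steps '[[[-0.01, 0, 0], [0, 0, 0]], [[-0.015, 0, 0], [0, 0, 0]], [[-0.025, 0, 0], [0, 0, 0]], [[-0.035, 0, 0], [0, 0, 0]], [[-0.035, 0, 0], [0, 0, 0]], [[-0.02, 0, 0], [0, 0, 0]], [[-0.01, 0, 0], [0, 0, 0]], [[0, 0, 0], [0, 0, 0]], [[0, 0, 0], [0, 0, 0]]]'

```text
time_s: 12.28
eef_pos: [0.4952, 0.1882, 0.2647]
orientation: [0.067, 0.703, -0.066, 0.705]
force: [-0.3, -1.2, -0.7]
grip_width: 0.504
```

```bash
python3 -c "
from h import *
delta(.4943,.188,.3,-10.8)
a,d=grab('scene','s3');P=cloud('scene',d)
q=P[120:220,200:340].reshape(-1,3);q=q[(abs(q[:,0]-.494)<.1)&(abs(q[:,1]-.19)<.1)]
for r in((.055,.075),(.12,.14)):
  s=q[(q[:,2]>r[0])&(q[:,2]<r[1])];print(len(s),np.median(s,0))
h=np.histogram(q[:,2],bins=np.arange(.02,.16,.004));print(list(zip(h[1].round(3),h[0])))
cv2.imwrite('pics/c3.png',cv2.resize(a[120:220,200:340],None,fx=5.5,fy=5.5,interpolation=cv2.INTER_CUBIC))"
```

```text
t 12.28 pos [0.4952 0.1882 0.2647] yaw -10.79 F [-0.3 -1.2 -0.7] w 0.504
 shift mm [-35.3  -0.3  -0.7] turn [ 0.01  0.19 -0.09]
513 [0.50575725 0.16775246 0.06433467]
125 [0.49678341 0.17876676 0.12625051]
[(np.float64(0.02), np.int64(85)), (np.float64(0.024), np.int64(95)), (np.float64(0.028), np.int64(110)), (np.float64(0.032), np.int64(54)), (np.float64(0.036), np.int64(54)), (np.float64(0.04), np.int64(40)), (np.float64(0.044), np.int64(58)), (np.float64(0.048), np.int64(45)), (np.float64(0.052), np.int64(48)), (np.float64(0.056), np.int64(49)), (np.float64(0.06), np.int64(172)), (np.float64(0.064), np.int64(165)), (np.float64(0.068), np.int64(66)), (np.float64(0.072), np.int64(75)), (np.float64(0.076), np.int64(83)), (np.float64(0.08), np.int64(8)), (np.float64(0.084), np.int64(12)), (np.float64(0.088), np.int64(10)), (np.float64(0.092), np.int64(11)), (np.float64(0.096), np.int64(11)), (np.float64(0.1), np.int64(6)), (np.float64(0.104), np.int64(13)), (np.float64(0.108), np.int64(7)), (np.float64(0.112), np.int64(23)), (np.float64(0.116), np.int64(35)), (np.float64(0.12), np.int64(32)), (np.float64(0.124), np.int64(62)), (np.float64(0.128), np.int64(31)), (np.float64(0.132), np.int64(0)), (np.float64(0.136), np.int64(0)), (np.float64(0.14), np.int64(0)), (np.float64(0.144), np.int64(0)), (np.float64(0.148), np.int64(0)), (np.float64(0.152), np.int64(0))]
```

View pics/c3.png

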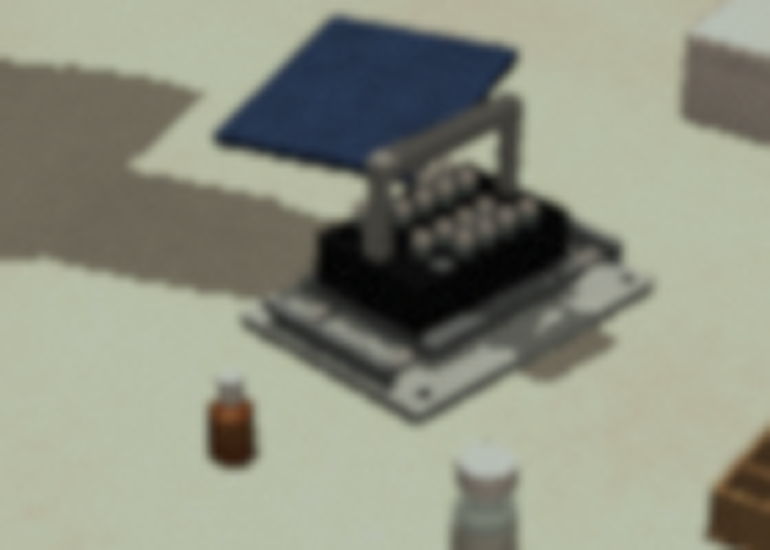

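The tray sits flat on the carriage: tray top at about 0.065 and bar top at about 0.130, both as expected when seated. The gripper is clear of it.

```bash
python3 -c "
from h import *
print(ctrl.sign_off())"
```

```text
the job is handed in; nothing more can be done
None
```

The black vial tray is seated on both carriage pegs and released, and the job was handed in at about 12.3 s with no verdict reported.

- **Grasp:** I picked the black tray, not the yellow look-alike. The first close came too high on the bar, with the TCP at 0.078 m, so I lowered the tool about 8 mm and closed again. The jaws stopped at 13.6 mm on the 14 mm bar.
- **Fit:** I found the pegs in the overhead picture, measuring 90.1 mm apart against the nominal 90 mm. I then lowered the tray in steps of 1–2 mm. It passed below the peg tops with no added load, so no search was needed.
- **Seating:** The tool stopped at a TCP height of 0.1015 m, which puts the underside at about 32 mm, the seated height. The force rose to 19 N there while the tray was still held.
- **Last checks:** After release, depth readings put the tray top at about 65 mm and the bar top at about 130 mm, both consistent with seated. The last crop shows the tray flat and upright with its vials in place. The bystanders in that crop (both small vials and a corner of the vial box) have not moved; I did not re-check the ones outside it. The gripper is well clear.
- **Disagreement:** Readings of the dock's angle differed by about 2° (78.4° to 80.2°). I used 79.2°, and the tray went on without resistance.

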